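# Feel for the chamfered ends and rack the guide shafts alike

### The job

Rack the three salvaged guide shafts (two lying in the rack, one on the little stand) one to a bearing block, every one fully home with its chamfered end in the bearing and its square end out. Under the grease the ends are hard to tell apart, so try each shaft in a bore: a chamfered end slips in, a square end catches at the mouth; do not force one that catches, turn that shaft end for end. Leave the flask, camera, vase and phone where they are.

Things in the scene. Friction and masses are not known exactly. Their poses are not given: they have to be found in the camera images.
- rack: Fixed plywood rack, 200 mm long (x -150 to +50 mm), 182 mm wide. Origin on the table, under the mouth of the middle bearing; x points along the lanes INTO the bearings, z up. Three lanes at y = +56, 0, -56 mm, each leading to a bearing block. At the start a shaft lies in each outer lane, parallel to x, its front end 5 to 20 mm short of the bearing; the middle lane is empty.
- lane_mid (a point): Point on the middle lane's shaft axis, 50 mm above the table, at x = -85 mm of the rack, axes as the rack's. A shaft lies on two aluminium V rests (12 mm long, at x = -42 and -129 mm of the rack, rims 28 mm apart, 48 mm above the table) on 16 mm wide battens; its axis is 50 mm up in every lane. Between the battens it is free down to the board, 12 mm above the table.
- shaft_1_mid (a point): Centre of a round steel bar, 20 mm in diameter, 170 mm long, about 0.4 kg, both ends greasy black for 18 mm. x runs along it. One end is cut square; the other has a chamfer, tapering from 20 to 8 mm over the last 12 mm. Which end (+x or -x here) is chamfered is unknown and differs from shaft to shaft. Starts in an outer lane of the rack.
- shaft_2_mid (a point): Centre of a round steel bar, 20 mm in diameter, 170 mm long, about 0.4 kg, both ends greasy black for 18 mm. x runs along it. One end is cut square; the other has a chamfer, tapering from 20 to 8 mm over the last 12 mm. Which end (+x or -x here) is chamfered is unknown and differs from shaft to shaft. Starts in an outer lane of the rack.
- shaft_3_mid (a point): Centre of a round steel bar, 20 mm in diameter, 170 mm long, about 0.4 kg, both ends greasy black for 18 mm. x runs along it. One end is cut square; the other has a chamfer, tapering from 20 to 8 mm over the last 12 mm. Which end (+x or -x here) is chamfered is unknown and differs from shaft to shaft. Starts on the stand.
- stand: Small fixed stand, 120 x 56 mm, turned any way, with two V rests like the rack's at x = -45 and +45 mm; a shaft lies on it along its x, axis 50 mm above the table. Board 12 mm thick, free between the battens (x -37 to +37 mm). Origin on the table under its middle.
- block_1: Bearing block of the lane at y = +56 mm: aluminium, fixed on the rack, 50 mm wide, 40 mm long, 43 mm tall, top 75 mm above the table. Origin at the centre of the bore's mouth, 53.5 mm above the table; x points into the bore. Bore 22 mm in diameter, 22 mm deep, then a stop ring of 16 mm inner diameter, 7 mm thick, then solid.
- block_2: Bearing block of the middle lane, like block_1, same axes. The V rests hold a shaft 3.5 mm lower than the bore's axis: a square end pushed along the rests catches on the lower rim at the mouth, while a chamfered end, pushed with a few newtons, rides up over it and slips in.
- block_3: Bearing block of the lane at y = -56 mm, like block_1, same axes. Fully home, chamfered end first, a shaft is 29 mm in: its centre 56 mm before the bore's mouth, its square end 141 mm before it. A square end, even if lifted into the bore, stops at the ring, 7 mm short.
- flask_mid (a point): Bystander: red vacuum flask with a white cup, 70 mm in diameter and 170 mm tall, standing on the table; point half-way up, 85 mm above the table.
- camera_mid (a point): Bystander: black old camera, body 36 x 100 mm, 64 mm tall (73 mm with its finder), lens 20 mm long towards +x; point 32 mm above the table.
- vase_mid (a point): Bystander: pink round vase, 84 mm in diameter, 88 mm tall; point 44 mm above the table.
- phone_mid (a point): Bystander: grey old mobile phone lying flat, 130 x 48 mm, 26 mm tall, with a 30 mm stub aerial; point 12 mm above the table.
Not all that is in view belongs to the job. What is shaped like the part that bears shaft_2_mid but turquoise is not meant.

How it is judged:
By the outcome, as a careful person would: the job done as asked, in the order asked, and still so for the second after the job is handed in, with the robot touching nothing.
It also fails if it takes over 72 s, if anything falls off the work surface, if the arm or the gripper's body presses on something with over 40 N, if the wrist force passes 120 N, or if a joint passes its speed limit or range.

### The arm

A 6-joint arm with a two-finger parallel gripper is mounted at the origin on the work surface. World frame = base frame: x ahead of the robot, y to its left, z up, the work surface at z = 0. Lengths are in m, angles in rad, forces in N, time in s.
With the tool pointing down it reaches from about 0.4 to 0.825 m from the base axis. Payload 7 kg.
Tool frame: the origin (TCP) lies at the centre of the arm's flange, where the gripper is bolted on; the fingertips stand 178 mm ahead of it and the grasp point (between the pads) lies 159 mm ahead of it; x points along the fingers, y is the direction in which the jaws open and shut, and the axes are right-handed (so a half turn about x gives the same grasp; the last joint's range is limited). The gripper opens to 88 mm and grips with 3 to 60 N. Pads are 19 mm wide; open, the fingers measure 130 mm over their backs; the gripper's body (78 mm by 193 mm) begins 47 mm behind the grasp point.
Start: joints at [1.536, 0.359, 0.012, 0, -1.224, -0.288], TCP at [0.214, 0.64, 0.405] pointing down, gripper open.
Joint ranges: [-3.07, 3.07], [-1.43, 2.12], [-1.02, 1.25], [-3.03, 1.67], [-3.05, -0], [-3.03, 3.03]. Speed limits (rad/s): [2.39, 2.39, 3.01, 3.14, 3.14, 3.14].

### API

Orientations are given as [roll, pitch, yaw] about the fixed x, y, z axes, in that order (R = Rz(yaw) Ry(pitch) Rx(roll)).
In Python, from station import status, viewer, arm gives the robot as it stands. The module is installed in compiled form; this text tells all that it offers.
- The arm moves only by the tool apply_moves, never from a script. Its argument "commands" is a list of rows, each an object of numbers: "dx", "dy", "dz": the shift along the world's x, y, z in mm; "spin": the turn about the world's z in degrees; "hand": the closure, from 0 (fully open) to 1 (shut). A call has exactly 5 rows; each row shifts and turns the commanded pose from where the row before left it; what a row does not reach is not made up. A row lasts 1/8 s, in which the tool goes at most 62.5 mm and 10.7 degrees, less where a joint would pass 70% of its speed; a pose out of reach is approached as far as the arm can. A call is refused whole if a number of a shift passes 62.5 or a number of a turn 10.7, either way. A call with a gripper value outside its range is refused whole. The fingers move at their own pace and stop on an object; "grip_force" is the grip in N (left out, the last holds). Time passes only in rows, so rows that do not move let the fingers close, or fill a call up. It gives the time, the measured TCP pose, the force and the opening at its end, in the units of the state.
- status.get_state(): the state, without advancing time (a new reading comes with each control period).
- viewer.grab_frame(name): name is "scene" or "top"; returns the picture (400x640x3 uint8, red, green, blue); there is no depth.
- viewer.camera_info(name): a dict with "fx", "fy", "cx", "cy" (pixels), "eye" and "attitude" of the camera in the world. Camera axes: x right, y up, looking along -z (the intrinsics and any distortion apply to the point x, -y, -z); pixel columns grow to the right and rows downward; lengths in m; the calibration is good to about 2 mm. A picture is of the moment at which its call begins. camera_info takes no time and is no camera call.
- arm.job_done(): hands the job in, once; it reports no verdict.
The state is a dict: "t": time; "q": joint angles; "qd": joint speeds; "joint_efforts": joint torques, N m; "eef_pos": TCP position; "ee_rot": TCP orientation; "force": force on the tool from outside, world axes, zero at the start; "moment": the same for the moment, N m; "width": finger opening in m.
Only numpy, scipy, OpenCV 4.12 (cv2) and the standard library are available. Lean on these libraries where they do the work, as an engineer would, in place of code of your own. Each camera call takes 0.05 s, during which the arm holds its last target.

## Working session

There is one attempt and no reset: what is moved stays moved. The work goes in short steps, Python scripts to look and compute and a tool call to move; the robot and the scene stay as the last step left them, time stands still between calls to the robot, and variables do not carry over. Pictures are saved under pics/ and viewed, and the job is handed in when it is done.

Besides the shell and the picture viewer there is one more tool, called after "Call:" by a JSON object that holds its "method" and its "body", one argument or row to a line. apply_moves: Moves the arm, as the interface text tells. Its arguments: {"type":"object","properties":{"commands":{"type":"array","items":{"type":"object","properties":{"dx":{"type":"number"},"dy":{"type":"number"},"dz":{"type":"number"},"spin":{"type":"number"},"hand":{"type":"number"}}}},"grip_force":{"type":"number"}},"required":["commands"]}

```bash
mkdir -p pics
python3 - <<'E'
from station import status, viewer
import cv2
print(status.get_state())
for n in("scene","top"):
    im=viewer.grab_frame(n); cv2.imwrite(f"pics/{n}0.png",im[:,:,::-1]); print(viewer.camera_info(n))
E
```

```text
{'t': 0.0, 'q': array([ 1.53610657e+00,  3.59408578e-01,  1.10354232e-02, -3.82405571e-04,
       -1.22408470e+00, -2.88078380e-01]), 'qd': array([-4.09545592e-04,  7.28110255e-05,  4.39193353e-04,  1.43790371e-04,
       -1.57170920e-04,  3.22226973e-04]), 'joint_efforts': array([-9.36232118e-05, -5.82706690e+01,  2.93049252e+01,  6.99691057e+00,
        7.10588458e-03, -1.45639988e-04]), 'eef_pos': array([0.21405212, 0.63995022, 0.40369239]), 'ee_rot': array([ 1.64583344,  1.56909634, -1.81865759]), 'force': array([ 0.08224417,  0.33176083, -0.51423426]), 'moment': array([-0.01956836, -0.01557439,  0.01227082]), 'width': 0.08747335777461958}
{'fx': 395.5756034329675, 'fy': 395.5756034329675, 'cx': 319.1603019585245, 'cy': 198.38023981395125, 'eye': array([ 0.81957743, -0.49556777,  0.92591008]), 'attitude': array([0.63433893, 0.00837463, 0.5453594 ])}
{'fx': 370.5596893519542, 'fy': 370.5596893519542, 'cx': 310.06109364283145, 'cy': 201.54414615161951, 'eye': array([ 0.38658721, -0.01328819,  1.13246863]), 'attitude': array([ 0.12358854,  0.03333007, -1.54196882])}
```

View pics/scene0.png

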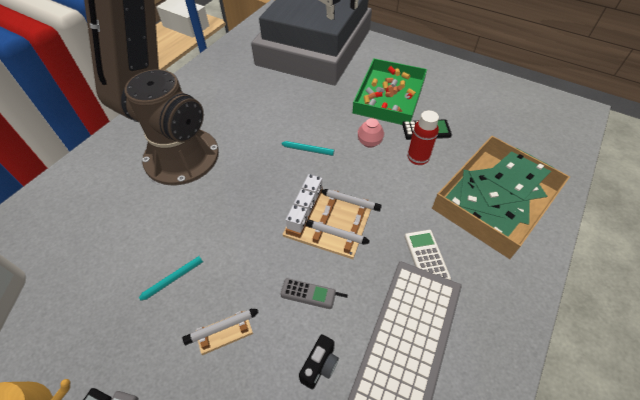

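View pics/top0.png

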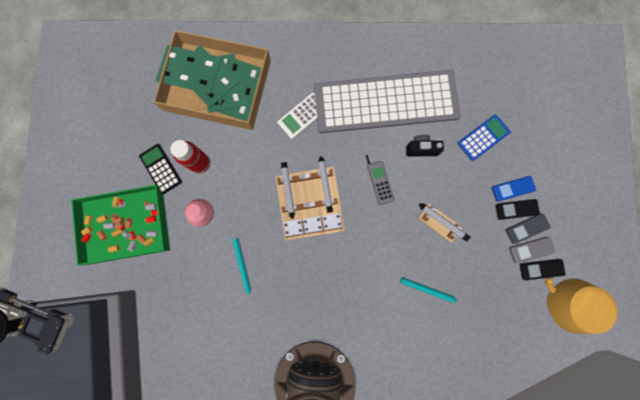

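The scene shows three grey shafts with black ends: two in the rack (scene ~(350,200), (337,233)) and one on the stand (~(220,327)). Two turquoise bars at (307,148) and (171,278) are lookalikes. In the top view the rack is at ~(310,200), with its bearings facing the robot, and the stand is at ~(444,222).

```bash
cat > h.py <<'E'
import numpy as np, cv2
from scipy.spatial.transform import Rotation as R
from station import status, viewer
def cam(n):
    c=viewer.camera_info(n); return c,R.from_euler('xyz',c['attitude']).as_matrix()
def ray(n,u,v):
    c,M=cam(n); d=M@np.array([(u-c['cx'])/c['fx'],-(v-c['cy'])/c['fy'],-1]); return c['eye'],d
def onz(n,u,v,z):
    e,d=ray(n,u,v); return e+d*(z-e[2])/d[2]
def proj(n,p):
    c,M=cam(n); q=M.T@(np.array(p)-c['eye']); return np.array([c['cx']+c['fx']*q[0]/-q[2], c['cy']+c['fy']*q[1]/q[2]])
def crop(n,tag,x0,y0,x1,y1,s,im=None):
    if im is None: im=viewer.grab_frame(n)
    c=cv2.resize(im[y0:y1,x0:x1],None,fx=s,fy=s,interpolation=cv2.INTER_CUBIC)
    cv2.imwrite(f"pics/{tag}.png",c[:,:,::-1])
E
python3 - <<'E'
from h import *
a=cv2.imread('pics/top0.png')[:,:,::-1];b=cv2.imread('pics/scene0.png')[:,:,::-1]
crop('top','c_rack_t',265,145,355,250,5.5,a)
crop('top','c_st_t',405,190,485,255,8,a)
crop('scene','c_rack_s',275,165,395,265,6,b)
crop('scene','c_st_s',170,290,280,360,7,b)
print(proj('top',[0,0,0]),proj('scene',[0,0,0]))
E
```

```text
[314.64870102 381.49271458] [181.42714147 156.42345393]
```

View pics/c_rack_t.png

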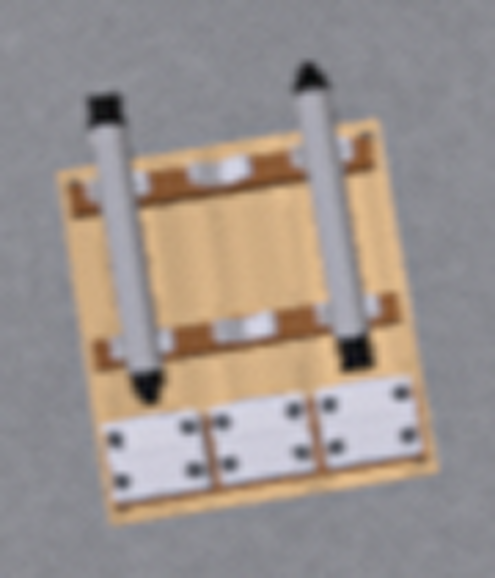

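View pics/c_rack_s.png

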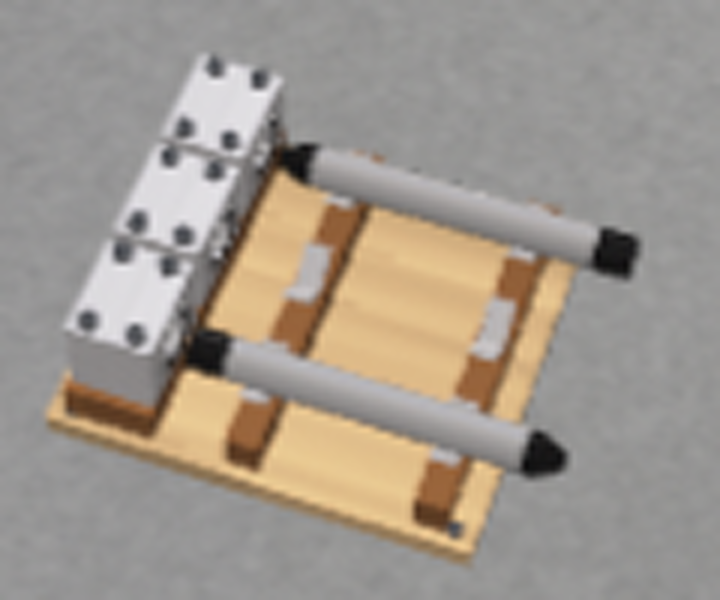

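View pics/c_st_t.png

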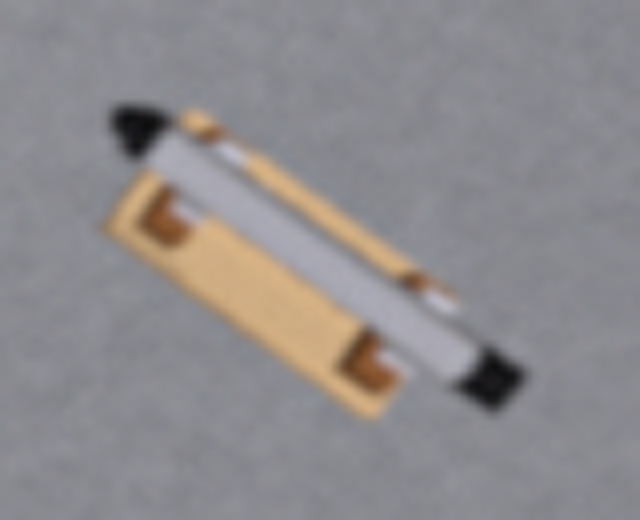

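View pics/c_st_s.png

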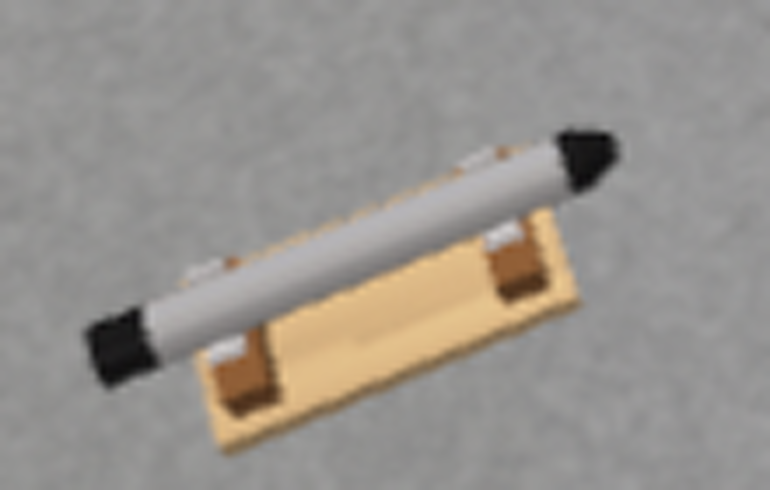

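The crops show:
- **Left lane (top view):** the front end at crop (148,385) tapers, so it is chamfered.
- **Right lane:** the front end at (355,352) is square and the rear end at (311,75) tapers.
- **Stand:** the tapered end is at the upper left, (135,128).

I'll still try each shaft in a bore. Next I'll measure.

Run:
```python
from h import *
a=cv2.imread('pics/top0.png')[:,:,::-1];b=cv2.imread('pics/scene0.png')[:,:,::-1]
# rack blocks: top view corners at z=.075
C=[(103,423),(412,377),(425,453),(117,503)]
P=np.array([onz('top',265+u/5.5,145+v/5.5,.075)[:2] for u,v in C]);print('top corners',P.round(4))
loc=np.array([[0,-.081],[0,.081],[.04,.081],[.04,-.081]])
def fit(loc,P):
    lc,pc=loc.mean(0),P.mean(0); A=loc-lc;B=P-pc
    th=np.arctan2((A[:,0]*B[:,1]-A[:,1]*B[:,0]).sum(),(A*B).sum()); r=np.array([[np.cos(th),-np.sin(th)],[np.sin(th),np.cos(th)]])
    return np.degrees(th),pc-r@lc,np.abs((A@r.T)-B).max()
print('rack top',fit(loc,P))
# scene: block tops corners  near-left of crop: (65,325) (160,355)... 
Cs=[(285,78),(160,352),(65,327),(203,53)]  # (0,-81),(0,81),(40,81),(40,-81)
Ps=np.array([onz('scene',275+u/6,165+v/6,.075)[:2] for u,v in Cs]);print(Ps.round(4));print('rack scene',fit(loc,Ps))
# shafts: dark+gray mask via ends
E={'L':[(105,108),(148,390)],'R':[(311,70),(355,355)]}
ends={'top':{'L':[(104,97),(150,400)],'R':[(308,62),(357,368)]}}
for k,e in ends['top'].items():
    q=[onz('top',265+u/5.5,145+v/5.5,.050)[:2] for u,v in e]; print(k,np.round(q,4),'mid',np.round(np.mean(q,0),4),np.linalg.norm(q[0]-q[1]),np.degrees(np.arctan2(*(q[1]-q[0])[::-1])))
es={'L':[(637,252),(283,158)],'R':[(565,458),(190,347)]}
for k,e in es.items():
    q=[onz('scene',275+u/6,165+v/6,.050)[:2] for u,v in e]; print('s',k,np.round(q,4),'mid',np.round(np.mean(q,0),4),np.linalg.norm(q[0]-q[1]),np.degrees(np.arctan2(*(q[1]-q[0])[::-1])))
q=[onz('top',405+u/8,190+v/8,.05)[:2] for u,v in [(120,118),(512,395)]]
print('stand top',np.round(q,4),np.mean(q,0),np.linalg.norm(q[0]-q[1]),np.degrees(np.arctan2(*(q[0]-q[1])[::-1])))
q=[onz('scene',170+u/7,290+v/7,.05)[:2] for u,v in [(615,152),(95,362)]]
print('stand sc',np.round(q,4),np.mean(q,0),np.linalg.norm(q[0]-q[1]),np.degrees(np.arctan2(*(q[0]-q[1])[::-1])))
# stand board corners top z=.012
s=status.get_state(); print(R.from_euler('xyz',s['ee_rot']).as_matrix().round(3))
```

```text
top corners [[ 0.4563  0.0995]
 [ 0.4845 -0.0606]
 [ 0.4452 -0.068 ]
 [ 0.4151  0.0907]]
rack top (np.float64(-169.56263054671217), array([0.46995193, 0.01901319]), np.float64(0.0010489486126383741))
[[ 0.4602  0.1008]
 [ 0.492  -0.0554]
 [ 0.4501 -0.0656]
 [ 0.4196  0.0941]]
rack scene (np.float64(-168.83242487029273), array([0.47511318, 0.02234632]), np.float64(0.0017263499564866142))
L [[0.6353 0.1083]
 [0.4709 0.0775]] mid [0.5531 0.0929] 0.16727858111171487 -169.38844892370088
R [[ 0.6571 -0.0021]
 [ 0.4909 -0.0324]] mid [ 0.574  -0.0172] 0.1689334871627113 -169.67216578464664
s L [[0.6377 0.1129]
 [0.4735 0.0768]] mid [0.5556 0.0949] 0.16813400922891425 -167.580591044276
s R [[ 0.6584  0.001 ]
 [ 0.4922 -0.0335]] mid [ 0.5753 -0.0163] 0.1697746050881744 -168.27169763838936
stand top [[ 0.5185 -0.2939]
 [ 0.422  -0.4324]] [ 0.47027661 -0.36316   ] 0.16874819937875424 55.11298185299555
stand sc [[ 0.5253 -0.2934]
 [ 0.4266 -0.431 ]] [ 0.47598065 -0.36223801] 0.16934566133938084 54.35798205941629
[[-0.    -0.317 -0.948]
 [-0.001 -0.948  0.317]
 [-1.     0.001 -0.   ]]
```

Candidates for the shafts:
- grey bars with black ends at top view (292,190), (325,185) and (444,222): these are the job
- turquoise bars at (242,265) and (428,290): decoys

The crops confirm the three grey ones. I'll start with the left-lane shaft (block_3).

Call:
{"method": "apply_moves", "body": {
  "commands": [
    {"dx": 23.4,"dy": -36.3,"dz": -6.9,"spin": 1.95,"hand": 0.5},
    {"dx": 23.4,"dy": -36.3,"dz": -6.9,"spin": 1.95,"hand": 0.5},
    {"dx": 23.4,"dy": -36.3,"dz": -6.9,"spin": 1.95,"hand": 0.5},
    {"dx": 23.4,"dy": -36.3,"dz": -6.9,"spin": 1.95,"hand": 0.5},
    {"dx": 23.4,"dy": -36.3,"dz": -6.9,"spin": 1.95,"hand": 0.5}
  ],
  "grip_force": 30
}}

```text
t: 0.72
eef_pos: [0.3316, 0.4573, 0.3697]
ee_rot: [1.259, 1.57, -2.034]
force: [-0.6, 0.4, -0.5]
width: 0.0462
```

Call:
{"method": "apply_moves", "body": {
  "commands": [
    {"dx": 23.4,"dy": -36.3,"dz": -6.9,"spin": 1.95,"hand": 0.5},
    {"dx": 23.4,"dy": -36.3,"dz": -6.9,"spin": 1.95,"hand": 0.5},
    {"dx": 23.4,"dy": -36.3,"dz": -6.9,"spin": 1.95,"hand": 0.5},
    {"dx": 23.4,"dy": -36.3,"dz": -6.9,"spin": 1.95,"hand": 0.5},
    {"dx": 23.4,"dy": -36.3,"dz": -6.9,"spin": 1.95,"hand": 0.5}
  ]
}}

```text
t: 1.35
eef_pos: [0.4486, 0.2758, 0.3353]
ee_rot: [0.61, 1.571, -2.513]
force: [0.7, 1.0, -0.1]
width: 0.0438
```

Call:
{"method": "apply_moves", "body": {
  "commands": [
    {"dx": 23.4,"dy": -36.3,"dz": -6.9,"spin": 1.95,"hand": 0.5},
    {"dx": 23.4,"dy": -36.3,"dz": -6.9,"spin": 1.95,"hand": 0.5},
    {"dx": 23.4,"dy": -36.3,"dz": -6.9,"spin": 1.95,"hand": 0.5},
    {"dx": 23.4,"dy": -36.3,"dz": -6.9,"spin": 1.95,"hand": 0.5},
    {"dx": 23.4,"dy": -36.3,"dz": -6.9,"spin": 1.95,"hand": 0.5}
  ]
}}

```text
t: 1.98
eef_pos: [0.5657, 0.0943, 0.3007]
ee_rot: [0.197, 1.57, -2.756]
force: [0.3, 1.0, -0.6]
width: 0.0438
```

Call:
{"method": "apply_moves", "body": {
  "commands": [
    {"dx": 0,"dy": 1,"dz": -22,"spin": 0,"hand": 0.5},
    {"dx": 0,"dy": 0,"dz": -20,"spin": 0,"hand": 0.5},
    {"dx": 0,"dy": 0,"dz": 0,"spin": 0,"hand": 0.5},
    {"dx": 0,"dy": 0,"dz": 0,"spin": 0,"hand": 0.5},
    {"dx": 0,"dy": 0,"dz": 0,"spin": 0,"hand": 0.5}
  ]
}}

```text
t: 2.6
eef_pos: [0.5654, 0.0969, 0.2601]
ee_rot: [-2.923, 1.569, 0.407]
force: [0.1, 0.7, -0.1]
width: 0.0441
```

Run:
```python
from h import *
s=status.get_state();print(s['eef_pos'],s['force'],R.from_euler('xyz',s['ee_rot']).as_matrix().round(4))
crop('scene','s1',250,120,410,260,5)
crop('top','t1',250,110,390,250,4)
```

```text
[0.56537973 0.09693122 0.26013239] [ 0.09523447  0.66298959 -0.13430077] [[ 1.400e-03  1.871e-01 -9.823e-01]
 [ 6.000e-04 -9.823e-01 -1.871e-01]
 [-1.000e+00 -3.000e-04 -1.500e-03]]
```

View pics/s1.png

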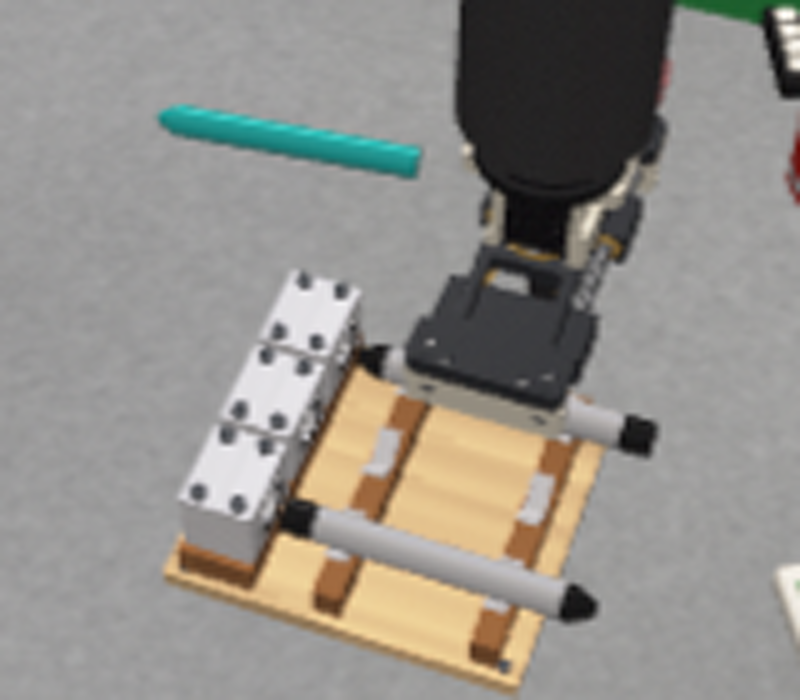

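View pics/t1.png

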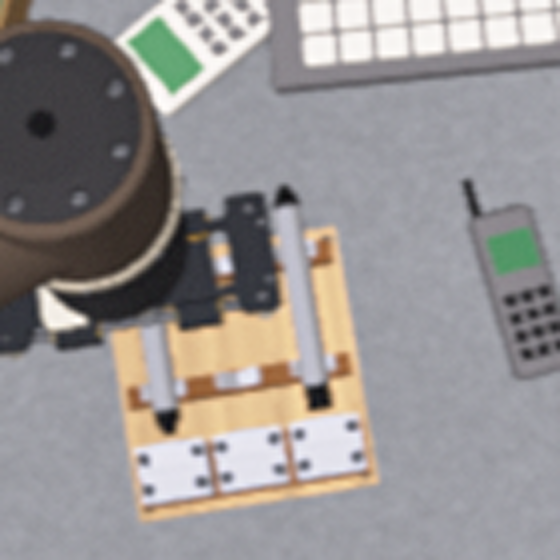

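The scene shows the gripper centred over the left-lane shaft between the two battens. I'll lower and grip.

Call:
{"method": "apply_moves", "body": {
  "commands": [
    {"dx": 0,"dy": -1,"dz": -20,"spin": 0,"hand": 0.5},
    {"dx": 0,"dy": 0,"dz": -20,"spin": 0,"hand": 0.5},
    {"dx": 0,"dy": 0,"dz": -11,"spin": 0,"hand": 0.5},
    {"dx": 0,"dy": 0,"dz": 0,"spin": 0,"hand": 0.5},
    {"dx": 0,"dy": 0,"dz": 0,"spin": 0,"hand": 0.6}
  ]
}}

```text
t: 3.32
eef_pos: [0.5655, 0.0958, 0.2089]
ee_rot: [-2.99, 1.57, 0.34]
force: [-0.1, 0.1, 0.6]
width: 0.0386
```

Call:
{"method": "apply_moves", "body": {
  "commands": [
    {"dx": 0,"dy": 0,"dz": 0,"spin": 0,"hand": 0.75},
    {"dx": 0,"dy": 0,"dz": 0,"spin": 0,"hand": 1},
    {"dx": 0,"dy": 0,"dz": 0,"spin": 0,"hand": 1},
    {"dx": 0,"dy": 0,"dz": 0,"spin": 0,"hand": 1},
    {"dx": 0,"dy": 0,"dz": 0,"spin": 0,"hand": 1}
  ],
  "grip_force": 25
}}

```text
t: 3.95
eef_pos: [0.5654, 0.0953, 0.2087]
ee_rot: [2.475, 1.57, -0.479]
force: [2.0, -5.5, 4.8]
width: 0.0194
```

Call:
{"method": "apply_moves", "body": {
  "commands": [
    {"dx": 0,"dy": -0.5,"dz": 3,"spin": 0,"hand": 1},
    {"dx": -4.9,"dy": -0.94,"dz": 0,"spin": 0,"hand": 1},
    {"dx": -4.9,"dy": -0.94,"dz": 0,"spin": 0,"hand": 1},
    {"dx": -4.9,"dy": -0.94,"dz": 0,"spin": 0,"hand": 1},
    {"dx": 0,"dy": 0,"dz": 0,"spin": 0,"hand": 1}
  ]
}}

```text
t: 4.58
eef_pos: [0.5499, 0.0923, 0.2111]
ee_rot: [-0.078, 1.57, -3.032]
force: [-0.6, -0.8, -3.8]
width: 0.0192
```

Call:
{"method": "apply_moves", "body": {
  "commands": [
    {"dx": -3.9,"dy": -0.75,"dz": 0,"spin": 0,"hand": 1},
    {"dx": -3.9,"dy": -0.75,"dz": 0,"spin": 0,"hand": 1},
    {"dx": -3.9,"dy": -0.75,"dz": 0,"spin": 0,"hand": 1},
    {"dx": 0,"dy": 0,"dz": 0,"spin": 0,"hand": 1},
    {"dx": 0,"dy": 0,"dz": 0,"spin": 0,"hand": 1}
  ]
}}

```text
t: 5.2
eef_pos: [0.5387, 0.09, 0.2112]
ee_rot: [0.355, 1.571, -2.599]
force: [-0.0, -1.2, -3.5]
width: 0.019
```

Call:
{"method": "apply_moves", "body": {
  "commands": [
    {"dx": -3.9,"dy": -0.75,"dz": 0,"spin": 0,"hand": 1},
    {"dx": -3.9,"dy": -0.75,"dz": 0,"spin": 0,"hand": 1},
    {"dx": 0,"dy": 0,"dz": 0,"spin": 0,"hand": 1},
    {"dx": 0,"dy": 0,"dz": 0,"spin": 0,"hand": 1},
    {"dx": 0,"dy": 0,"dz": 0,"spin": 0,"hand": 1}
  ]
}}

```text
t: 5.82
eef_pos: [0.531, 0.0885, 0.2111]
ee_rot: [0.45, 1.571, -2.504]
force: [-0.1, 0.4, -3.2]
width: 0.019
```

Call:
{"method": "apply_moves", "body": {
  "commands": [
    {"dx": -2,"dy": -0.38,"dz": 0,"spin": 0,"hand": 1},
    {"dx": 0,"dy": 0,"dz": 0,"spin": 0,"hand": 1},
    {"dx": -1,"dy": -0.19,"dz": 0,"spin": 0,"hand": 1},
    {"dx": 0,"dy": 0,"dz": 0,"spin": 0,"hand": 1},
    {"dx": 0,"dy": 0,"dz": 0,"spin": 0,"hand": 1}
  ]
}}

```text
t: 6.45
eef_pos: [0.5287, 0.0883, 0.2116]
ee_rot: [-2.972, 1.569, 0.358]
force: [5.8, -0.7, -2.6]
width: 0.0194
```

Call:
{"method": "apply_moves", "body": {
  "commands": [
    {"dx": -1,"dy": -0.19,"dz": 0,"spin": 0,"hand": 1},
    {"dx": 0,"dy": 0,"dz": 0,"spin": 0,"hand": 1},
    {"dx": -1,"dy": -0.19,"dz": 0,"spin": 0,"hand": 1},
    {"dx": 0,"dy": 0,"dz": 0,"spin": 0,"hand": 1},
    {"dx": 0,"dy": 0,"dz": 0,"spin": 0,"hand": 1}
  ]
}}

```text
t: 7.08
eef_pos: [0.528, 0.0885, 0.2123]
ee_rot: [-2.976, 1.565, 0.355]
force: [8.7, 1.2, -2.8]
width: 0.0194
```

Call:
{"method": "apply_moves", "body": {
  "commands": [
    {"dx": 2,"dy": 0.38,"dz": -2,"spin": 0,"hand": 1},
    {"dx": 0,"dy": 0,"dz": 0,"spin": 0,"hand": 0.5},
    {"dx": 0,"dy": 0,"dz": 0,"spin": 0,"hand": 0.5},
    {"dx": 0,"dy": 0,"dz": 20,"spin": 0,"hand": 0.5},
    {"dx": 0,"dy": 0,"dz": 40,"spin": 0,"hand": 0.5}
  ]
}}

```text
t: 7.7
eef_pos: [0.5268, 0.0875, 0.2681]
ee_rot: [0.245, 1.565, -2.709]
force: [0.6, -0.4, -0.1]
width: 0.0433
```

Call:
{"method": "apply_moves", "body": {
  "commands": [
    {"dx": 12,"dy": -35,"dz": 0,"spin": 0,"hand": 0.5},
    {"dx": 12,"dy": -35,"dz": 0,"spin": 0,"hand": 0.5},
    {"dx": 13,"dy": -37,"dz": 0,"spin": 0,"hand": 0.5},
    {"dx": 0,"dy": 0,"dz": 0,"spin": 0,"hand": 0.5},
    {"dx": 0,"dy": 0,"dz": 0,"spin": 0,"hand": 0.5}
  ]
}}

```text
t: 8.32
eef_pos: [0.5644, -0.0191, 0.2688]
ee_rot: [-0.125, 1.57, -3.079]
force: [0.1, 1.0, 0.9]
width: 0.044
```

Run:
```python
from h import *
s=status.get_state();print(s['t'],s['eef_pos'],s['force'],R.from_euler('xyz',s['ee_rot']).as_matrix().round(4)[:,1])
crop('scene','s2',260,140,400,265,5.5)
crop('top','t2',250,130,370,250,5)
```

```text
8.325 [ 0.5644214  -0.01913474  0.26881347] [0.07993944 0.98688845 0.89180222] [ 1.858e-01 -9.826e-01 -1.000e-04]
```

View pics/s2.png

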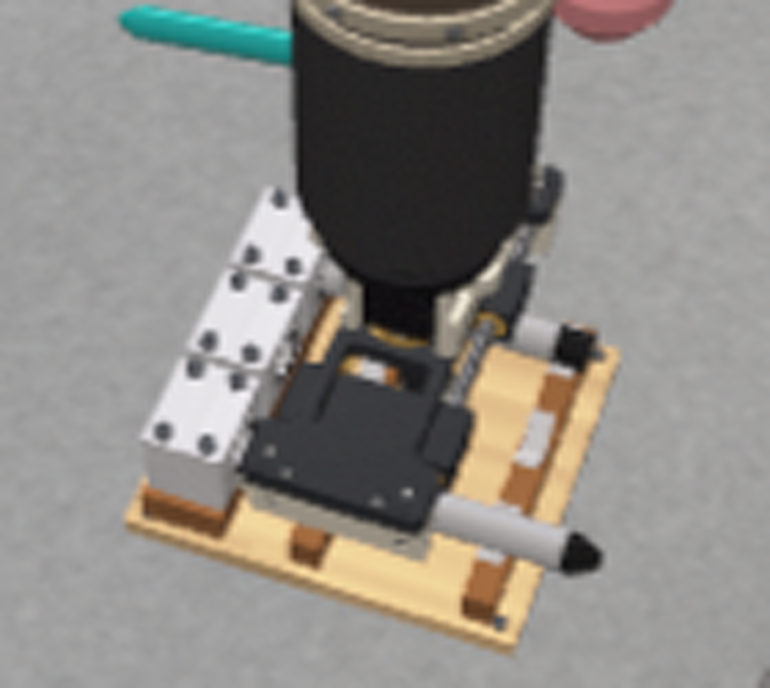

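View pics/t2.png

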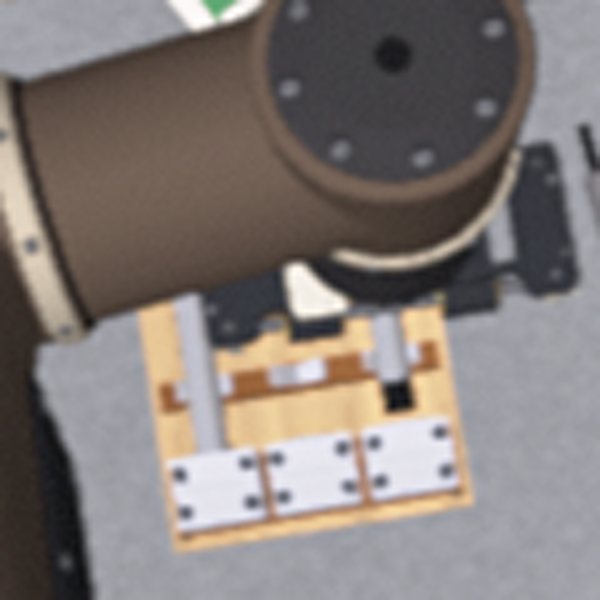

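Shaft L's black front end is now inside block_3 (top crop (210,445)). Next, the right lane.

Call:
{"method": "apply_moves", "body": {
  "commands": [
    {"dx": 2.4,"dy": 0.3,"dz": -20,"spin": 0,"hand": 0.5},
    {"dx": 0,"dy": 0,"dz": -20,"spin": 0,"hand": 0.5},
    {"dx": 0,"dy": 0,"dz": -20,"spin": 0,"hand": 0.5},
    {"dx": 0,"dy": 0,"dz": 0,"spin": 0,"hand": 0.65},
    {"dx": 0,"dy": 0,"dz": 0,"spin": 0,"hand": 0.8}
  ]
}}

```text
t: 9.05
eef_pos: [0.5676, -0.0181, 0.2099]
ee_rot: [2.956, 1.57, 0.003]
force: [-0.3, 0.1, 0.1]
width: 0.0292
```

Call:
{"method": "apply_moves", "body": {
  "commands": [
    {"dx": 0,"dy": 0,"dz": 0,"spin": 0,"hand": 1},
    {"dx": 0,"dy": 0,"dz": 0,"spin": 0,"hand": 1},
    {"dx": 0,"dy": 0,"dz": 0,"spin": 0,"hand": 1},
    {"dx": -3.9,"dy": -0.75,"dz": 0,"spin": 0,"hand": 1},
    {"dx": 0,"dy": 0,"dz": 0,"spin": 0,"hand": 1}
  ],
  "grip_force": 25
}}

```text
t: 9.68
eef_pos: [0.5644, -0.0192, 0.2101]
ee_rot: [3.14, 1.567, 0.187]
force: [5.0, 1.1, 4.6]
width: 0.0193
```

Call:
{"method": "apply_moves", "body": {
  "commands": [
    {"dx": -2,"dy": -0.38,"dz": 0,"spin": 0,"hand": 1},
    {"dx": 0,"dy": 0,"dz": 0,"spin": 0,"hand": 1},
    {"dx": -2,"dy": -0.38,"dz": 0,"spin": 0,"hand": 1},
    {"dx": 0,"dy": 0,"dz": 0,"spin": 0,"hand": 1},
    {"dx": 0,"dy": 0,"dz": 0,"spin": 0,"hand": 1}
  ]
}}

```text
t: 10.3
eef_pos: [0.5607, -0.0199, 0.2101]
ee_rot: [3.12, 1.567, 0.167]
force: [5.8, -0.1, 3.8]
width: 0.0191
```

Call:
{"method": "apply_moves", "body": {
  "commands": [
    {"dx": -2,"dy": -0.38,"dz": 0,"spin": 0,"hand": 1},
    {"dx": 0,"dy": 0,"dz": 0,"spin": 0,"hand": 1},
    {"dx": -2,"dy": -0.38,"dz": 0,"spin": 0,"hand": 1},
    {"dx": 0,"dy": 0,"dz": 0,"spin": 0,"hand": 1},
    {"dx": 0,"dy": 0,"dz": 0,"spin": 0,"hand": 1}
  ]
}}

```text
t: 10.92
eef_pos: [0.5579, -0.0203, 0.2102]
ee_rot: [3.132, 1.564, 0.179]
force: [10.8, 0.4, -0.2]
width: 0.0191
```

The right-lane shaft caught at the mouth: about 11 N, with no further travel. It is a square end, as seen. I'll back off, lift and turn it.

Call:
{"method": "apply_moves", "body": {
  "commands": [
    {"dx": 4.9,"dy": 0.94,"dz": 0,"spin": 0,"hand": 1},
    {"dx": 0,"dy": 0,"dz": 15,"spin": 0,"hand": 1},
    {"dx": 5,"dy": 0.9,"dz": 25,"spin": 0,"hand": 1},
    {"dx": 5,"dy": 1,"dz": 25,"spin": -10.6,"hand": 1},
    {"dx": 5,"dy": 1,"dz": 0,"spin": -10.6,"hand": 1}
  ],
  "grip_force": 40
}}

```text
t: 11.55
eef_pos: [0.5749, -0.0174, 0.2757]
ee_rot: [-1.886, 1.57, 1.067]
force: [0.4, 0.1, -6.0]
width: 0.019
```

Call:
{"method": "apply_moves", "body": {
  "commands": [
    {"dx": 5,"dy": 1,"dz": 0,"spin": -10.6,"hand": 1},
    {"dx": 0,"dy": 0,"dz": 0,"spin": -10.6,"hand": 1},
    {"dx": 0,"dy": 0,"dz": 0,"spin": -10.6,"hand": 1},
    {"dx": 0,"dy": 0,"dz": 0,"spin": -10.6,"hand": 1},
    {"dx": 0,"dy": 0,"dz": 0,"spin": -10.6,"hand": 1}
  ]
}}

```text
t: 12.18
eef_pos: [0.5788, -0.0166, 0.2733]
ee_rot: [1.209, 1.567, -3.047]
force: [-0.0, -0.2, -4.6]
width: 0.0191
```

Call:
{"method": "apply_moves", "body": {
  "commands": [
    {"dx": 0,"dy": 0,"dz": 0,"spin": -10.6,"hand": 1},
    {"dx": 0,"dy": 0,"dz": 0,"spin": -10.6,"hand": 1},
    {"dx": 0,"dy": 0,"dz": 0,"spin": -10.6,"hand": 1},
    {"dx": 0,"dy": 0,"dz": 0,"spin": -10.6,"hand": 1},
    {"dx": 0,"dy": 0,"dz": 0,"spin": -10.6,"hand": 1}
  ]
}}

```text
t: 12.8
eef_pos: [0.5788, -0.0166, 0.2733]
ee_rot: [2.134, 1.567, -3.047]
force: [0.4, -0.5, -4.4]
width: 0.0191
```

Call:
{"method": "apply_moves", "body": {
  "commands": [
    {"dx": 0,"dy": 0,"dz": 0,"spin": -10.6,"hand": 1},
    {"dx": 0,"dy": 0,"dz": 0,"spin": -10.6,"hand": 1},
    {"dx": 0,"dy": 0,"dz": 0,"spin": -10.6,"hand": 1},
    {"dx": 0,"dy": 0,"dz": 0,"spin": -10.6,"hand": 1},
    {"dx": 0,"dy": 0,"dz": 0,"spin": -10.4,"hand": 1}
  ]
}}

```text
t: 13.42
eef_pos: [0.5788, -0.0166, 0.2733]
ee_rot: [3.052, 1.567, -3.051]
force: [0.4, 0.5, -3.8]
width: 0.0192
```

Run:
```python
from h import *
s=status.get_state();print(s['t'],s['q'].round(3),s['eef_pos'],s['force'],s['moment'],R.from_euler('xyz',s['ee_rot']).as_matrix().round(4)[:,1])
crop('scene','s3',260,120,420,265,5)
```

```text
13.425 [ 3.090e-01  3.220e-01 -3.700e-01 -1.000e-03 -8.820e-01 -1.698e+00] [ 0.57882929 -0.01655752  0.27327997] [ 0.40424906  0.45580075 -3.82029333] [ 0.08372383 -0.22355532  0.03144565] [-1.797e-01  9.837e-01  4.000e-04]
```

View pics/s3.png

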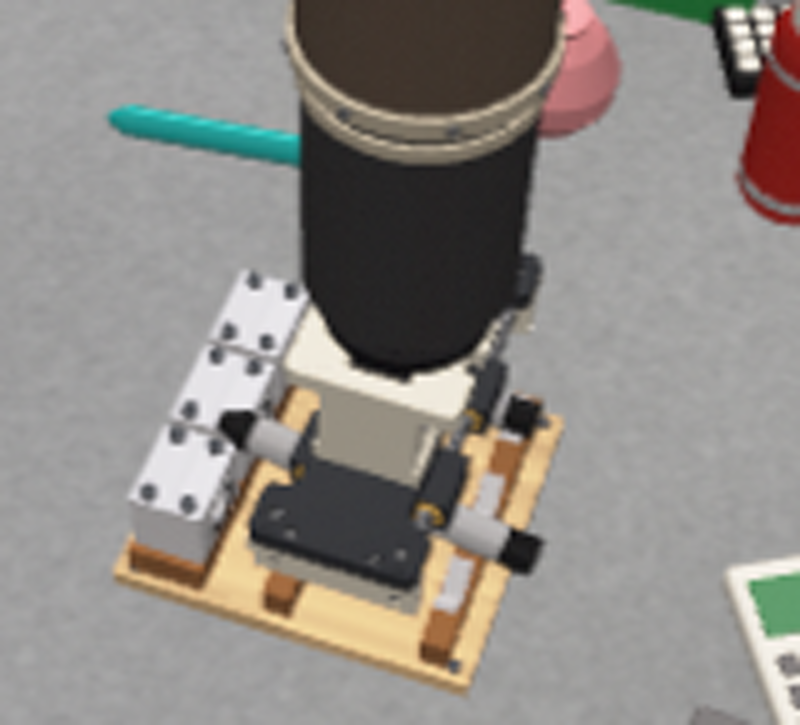

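The scene shows the shaft turned: the taper is now toward the bearings (crop (235,428)) and the square end is out (525,550). Lowering it in front of block_1.

Call:
{"method": "apply_moves", "body": {
  "commands": [
    {"dx": 5,"dy": 1.1,"dz": 0,"spin": 0.3,"hand": 1},
    {"dx": 0,"dy": 0,"dz": -20,"spin": 0,"hand": 1},
    {"dx": 0,"dy": 0,"dz": -20,"spin": 0,"hand": 1},
    {"dx": 0,"dy": 0,"dz": -15,"spin": 0,"hand": 1},
    {"dx": 0,"dy": 0,"dz": 0,"spin": 0,"hand": 1}
  ]
}}

```text
t: 14.1
eef_pos: [0.5853, -0.0151, 0.2183]
ee_rot: [-2.969, 1.569, -2.774]
force: [0.1, 0.9, -4.6]
width: 0.0186
```

Call:
{"method": "apply_moves", "body": {
  "commands": [
    {"dx": 0,"dy": 0,"dz": -4,"spin": 0,"hand": 1},
    {"dx": 0,"dy": 0,"dz": 0,"spin": 0,"hand": 1},
    {"dx": 0,"dy": 0,"dz": 0,"spin": 0,"hand": 1},
    {"dx": 0,"dy": 0,"dz": 0,"spin": 0,"hand": 1},
    {"dx": 0,"dy": 0,"dz": 0,"spin": 0,"hand": 1}
  ]
}}

```text
t: 14.72
eef_pos: [0.5856, -0.0151, 0.2157]
ee_rot: [-0.116, 1.57, 0.077]
force: [-0.6, -2.4, 3.8]
width: 0.0187
```

Run:
```python
from h import *
s=status.get_state();print(s['t'],s['eef_pos'],s['force'],s['moment'],R.from_euler('xyz',s['ee_rot']).as_matrix().round(4)[:,1])
crop('scene','s4',260,150,400,265,5.5)
crop('top','t4',250,130,370,250,5)
```

```text
14.725 [ 0.58558917 -0.01506333  0.21568329] [-0.5874548  -2.38857083  3.7572015 ] [-0.54633767 -0.21267975 -0.02905155] [-1.920e-01  9.814e-01 -1.000e-04]
```

View pics/s4.png

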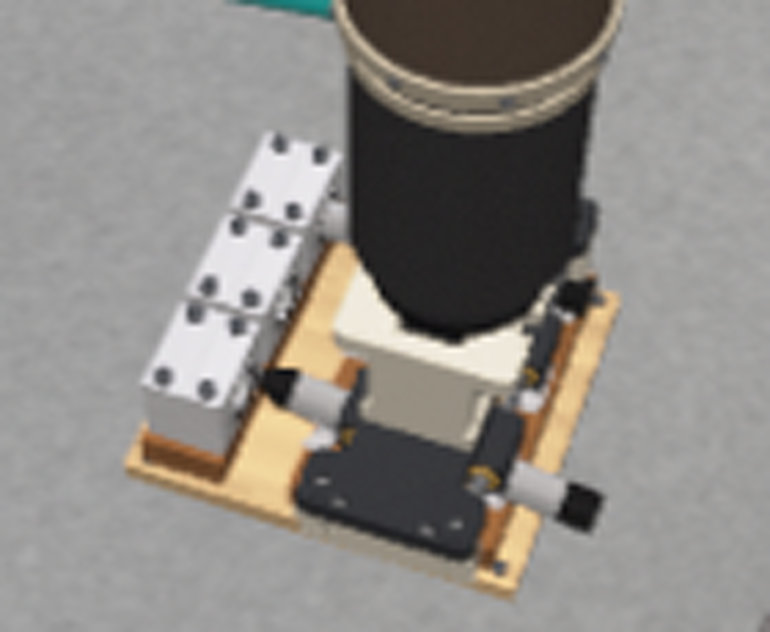

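View pics/t4.png

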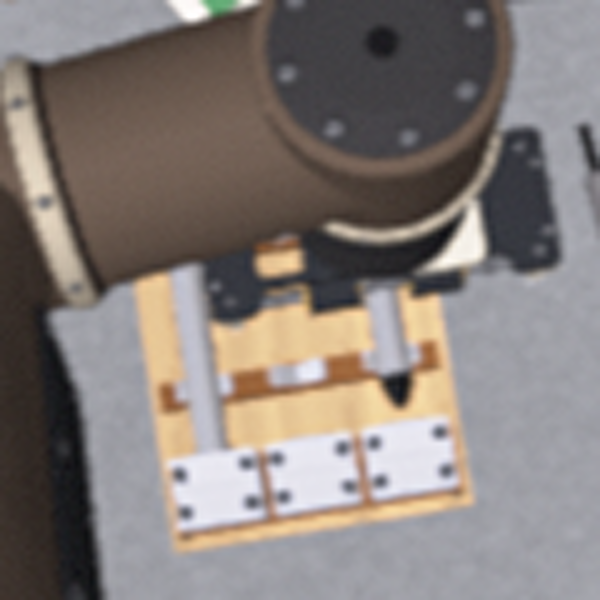

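Contact with a rest came about 5 mm early, so the shaft has pitched a little in the grip. I'll let it settle in the V rests and regrip.

Call:
{"method": "apply_moves", "body": {
  "commands": [
    {"dx": 0,"dy": 0,"dz": -1.5,"spin": -0.3,"hand": 0.8},
    {"dx": 0,"dy": 0,"dz": 0,"spin": 0,"hand": 0.7},
    {"dx": 0,"dy": 0,"dz": -4,"spin": 0,"hand": 0.65},
    {"dx": 0,"dy": 0,"dz": 0,"spin": 0,"hand": 0.65},
    {"dx": 0,"dy": 0,"dz": 0,"spin": 0,"hand": 0.65}
  ]
}}

```text
t: 15.45
eef_pos: [0.5854, -0.015, 0.2095]
ee_rot: [-3.104, 1.571, -2.916]
force: [0.8, 0.0, 0.5]
width: 0.0304
```

Call:
{"method": "apply_moves", "body": {
  "commands": [
    {"dx": 0,"dy": 0,"dz": 0,"spin": 0,"hand": 0.8},
    {"dx": 0,"dy": 0,"dz": 0,"spin": 0,"hand": 1},
    {"dx": 0,"dy": 0,"dz": 0,"spin": 0,"hand": 1},
    {"dx": 0,"dy": 0,"dz": 0,"spin": 0,"hand": 1},
    {"dx": 0,"dy": 0,"dz": 0,"spin": 0,"hand": 1}
  ],
  "grip_force": 25
}}

```text
t: 16.08
eef_pos: [0.5854, -0.0151, 0.2097]
ee_rot: [-0.55, 1.571, -0.362]
force: [0.4, -1.8, 0.4]
width: 0.0191
```

Run:
```python
from h import *
s=status.get_state();print(s['t'],s['eef_pos'],s['force'],s['moment'],R.from_euler('xyz',s['ee_rot']).as_matrix().round(4)[:,1])
crop('scene','s5',260,150,400,265,5.5)
crop('top','t5',250,130,370,250,5)
```

```text
16.075 [ 0.58539119 -0.01513576  0.2097219 ] [ 0.38057467 -1.84290954  0.43840116] [-0.50548211 -0.38352728  0.08273651] [-1.866e-01  9.824e-01 -1.000e-04]
```

View pics/s5.png

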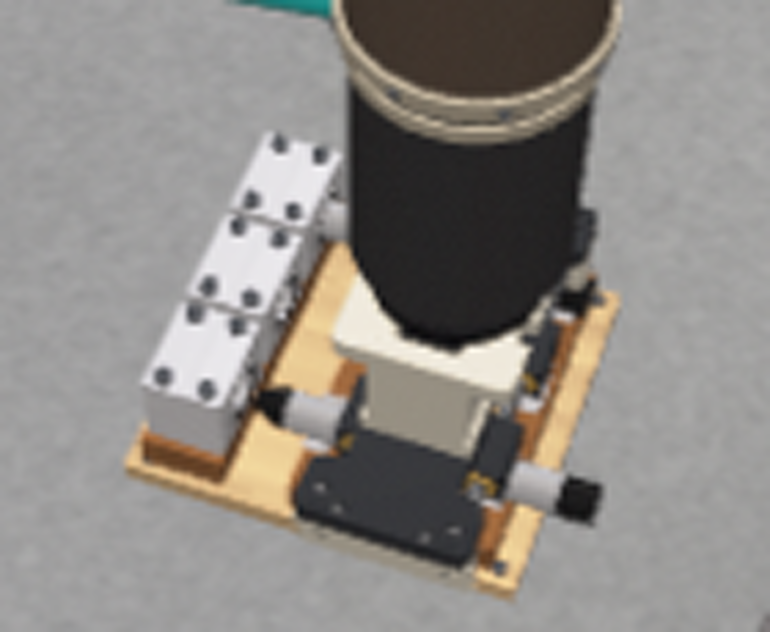

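View pics/t5.png

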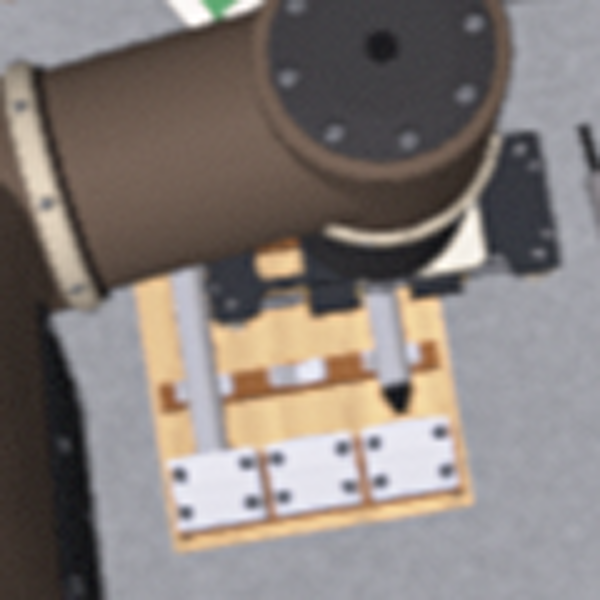

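The shaft is settled and level, with its tip about 10 mm before the mouth (top crop (400,410)). Inserting now.

Call:
{"method": "apply_moves", "body": {
  "commands": [
    {"dx": 0,"dy": 0,"dz": 3,"spin": 0,"hand": 1},
    {"dx": -4.9,"dy": -0.94,"dz": 0,"spin": 0,"hand": 1},
    {"dx": -4.9,"dy": -0.94,"dz": 0,"spin": 0,"hand": 1},
    {"dx": -4.9,"dy": -0.94,"dz": 0,"spin": 0,"hand": 1},
    {"dx": 0,"dy": 0,"dz": 0,"spin": 0,"hand": 1}
  ]
}}

```text
t: 16.8
eef_pos: [0.5701, -0.018, 0.2127]
ee_rot: [3.01, 1.57, -3.085]
force: [-0.4, 0.1, -5.1]
width: 0.0193
```

Call:
{"method": "apply_moves", "body": {
  "commands": [
    {"dx": -3.9,"dy": -0.75,"dz": 0,"spin": 0,"hand": 1},
    {"dx": -3.9,"dy": -0.75,"dz": 0,"spin": 0,"hand": 1},
    {"dx": -3.9,"dy": -0.75,"dz": 0,"spin": 0,"hand": 1},
    {"dx": 0,"dy": 0,"dz": 0,"spin": 0,"hand": 1},
    {"dx": 0,"dy": 0,"dz": 0,"spin": 0,"hand": 1}
  ]
}}

```text
t: 17.42
eef_pos: [0.559, -0.0201, 0.2127]
ee_rot: [-0.177, 1.571, 0.011]
force: [0.2, 0.4, -4.2]
width: 0.019
```

Call:
{"method": "apply_moves", "body": {
  "commands": [
    {"dx": -3.9,"dy": -0.75,"dz": 0,"spin": 0,"hand": 1},
    {"dx": -3.9,"dy": -0.75,"dz": 0,"spin": 0,"hand": 1},
    {"dx": 0,"dy": 0,"dz": 0,"spin": 0,"hand": 1},
    {"dx": -2,"dy": -0.38,"dz": 0,"spin": 0,"hand": 1},
    {"dx": 0,"dy": 0,"dz": 0,"spin": 0,"hand": 1}
  ]
}}

```text
t: 18.05
eef_pos: [0.5498, -0.0218, 0.2131]
ee_rot: [-0.013, 1.569, 0.175]
force: [2.3, 0.4, -4.7]
width: 0.0192
```

Call:
{"method": "apply_moves", "body": {
  "commands": [
    {"dx": -2,"dy": -0.38,"dz": 0,"spin": 0,"hand": 1},
    {"dx": 0,"dy": 0,"dz": 0,"spin": 0,"hand": 1},
    {"dx": 0,"dy": 0,"dz": 0,"spin": 0,"hand": 1},
    {"dx": 0,"dy": 0,"dz": 0,"spin": 0,"hand": 1},
    {"dx": 0,"dy": 0,"dz": 0,"spin": 0,"hand": 1}
  ]
}}

```text
t: 18.68
eef_pos: [0.5491, -0.0218, 0.2137]
ee_rot: [-0.006, 1.566, 0.183]
force: [6.9, 0.4, -4.3]
width: 0.0189
```

Call:
{"method": "apply_moves", "body": {
  "commands": [
    {"dx": -1.5,"dy": -0.3,"dz": 0,"spin": 0,"hand": 1},
    {"dx": 0,"dy": 0,"dz": 0,"spin": 0,"hand": 1},
    {"dx": 0,"dy": 0,"dz": 0,"spin": 0,"hand": 1},
    {"dx": 0,"dy": 0,"dz": 0,"spin": 0,"hand": 1},
    {"dx": 2,"dy": 0.3,"dz": -2,"spin": 0,"hand": 1}
  ]
}}

```text
t: 19.3
eef_pos: [0.5493, -0.0218, 0.2117]
ee_rot: [0.015, 1.566, 0.204]
force: [4.4, 0.6, -3.5]
width: 0.0193
```

Call:
{"method": "apply_moves", "body": {
  "commands": [
    {"dx": 0,"dy": 0,"dz": 0,"spin": 0,"hand": 0.5},
    {"dx": 0,"dy": 0,"dz": 0,"spin": 0,"hand": 0.5},
    {"dx": 0,"dy": 0,"dz": 20,"spin": 0,"hand": 0.5},
    {"dx": 0,"dy": 0,"dz": 40,"spin": 0,"hand": 0.5},
    {"dx": -5,"dy": -45,"dz": 20,"spin": 5,"hand": 0.5}
  ]
}}

```text
t: 19.92
eef_pos: [0.5433, -0.0663, 0.2929]
ee_rot: [-0.224, 1.568, 0.056]
force: [-0.2, -1.0, -0.1]
width: 0.0438
```

Call:
{"method": "apply_moves", "body": {
  "commands": [
    {"dx": -7.2,"dy": -29.9,"dz": 0,"spin": 3.9,"hand": 0.4},
    {"dx": -7.2,"dy": -29.9,"dz": 0,"spin": 3.9,"hand": 0.4},
    {"dx": -7.2,"dy": -29.9,"dz": 0,"spin": 3.9,"hand": 0.4},
    {"dx": -7.2,"dy": -29.9,"dz": 0,"spin": 3.9,"hand": 0.4},
    {"dx": -7.2,"dy": -29.9,"dz": 0,"spin": 3.9,"hand": 0.4}
  ]
}}

```text
t: 20.55
eef_pos: [0.5058, -0.2178, 0.2908]
ee_rot: [2.44, 1.57, 3.058]
force: [0.4, -0.1, -0.3]
width: 0.0526
```

Call:
{"method": "apply_moves", "body": {
  "commands": [
    {"dx": -7.2,"dy": -29.9,"dz": 0,"spin": 3.9,"hand": 0.4},
    {"dx": -7.2,"dy": -29.9,"dz": 0,"spin": 3.9,"hand": 0.4},
    {"dx": -7.2,"dy": -29.9,"dz": 0,"spin": 3.9,"hand": 0.4},
    {"dx": -7.2,"dy": -29.9,"dz": 0,"spin": 3.9,"hand": 0.4},
    {"dx": -7.2,"dy": -29.9,"dz": 0,"spin": 3.9,"hand": 0.4}
  ]
}}

```text
t: 21.18
eef_pos: [0.4699, -0.3673, 0.2907]
ee_rot: [1.792, 1.57, 2.749]
force: [0.4, 0.7, 0.1]
width: 0.0527
```

Run:
```python
from h import *
s=status.get_state();print(s['t'],s['q'].round(3),s['eef_pos'],s['force'],R.from_euler('xyz',s['ee_rot']).as_matrix().round(4)[:,1])
crop('top','t6',250,130,370,250,5)
im=viewer.grab_frame('scene')
crop('scene','s6',160,150,400,360,3.3,im)
crop('scene','s6r',275,165,395,265,6,im)
print('stand mid', onz('top',440,223,.012), 'scene', onz('scene',*(np.array([170,290])+np.array([(193+582)/2, (305+352)/2])/7),.012))
```

```text
21.175 [-0.336  0.328 -0.315 -0.    -0.929 -0.277] [ 0.46985387 -0.36725235  0.29068212] [0.4110026  0.69281825 0.08300503] [-8.179e-01  5.753e-01  8.000e-04]
stand mid [ 0.46965856 -0.36265805  0.012     ] scene [ 0.48415466 -0.37074296  0.012     ]
```

View pics/s6.png

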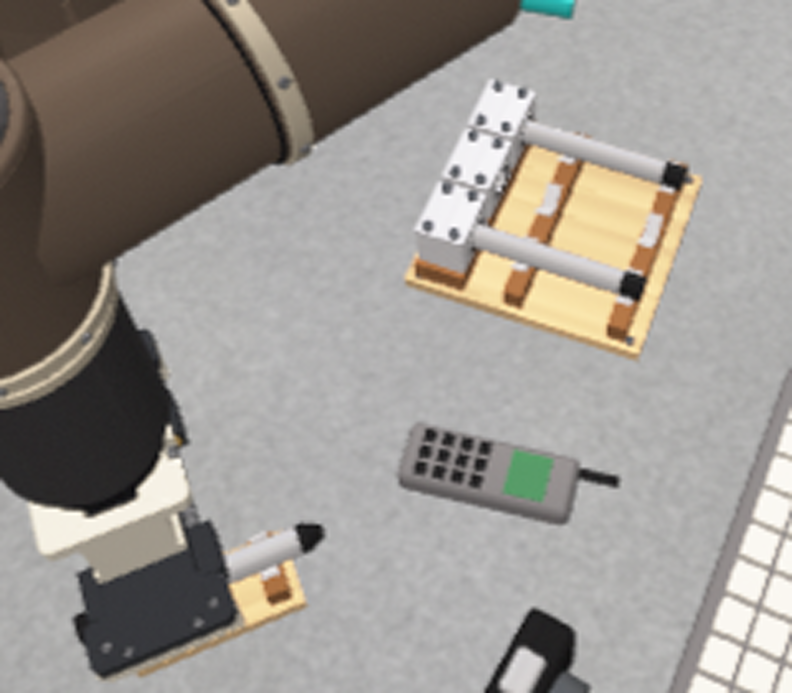

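View pics/t6.png

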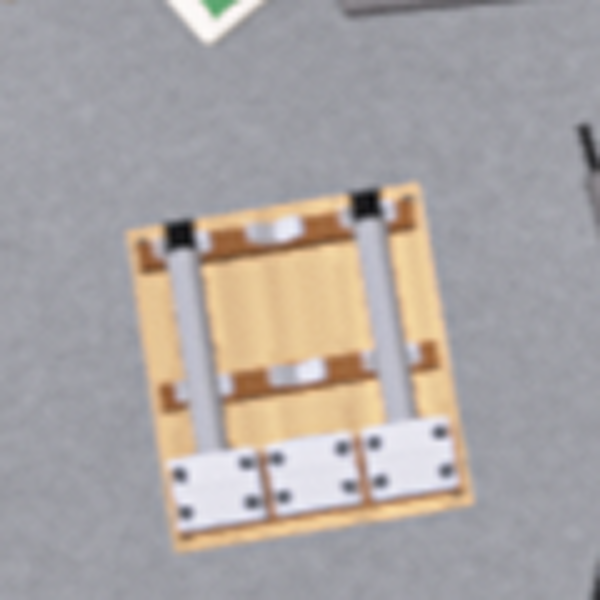

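View pics/s6r.png

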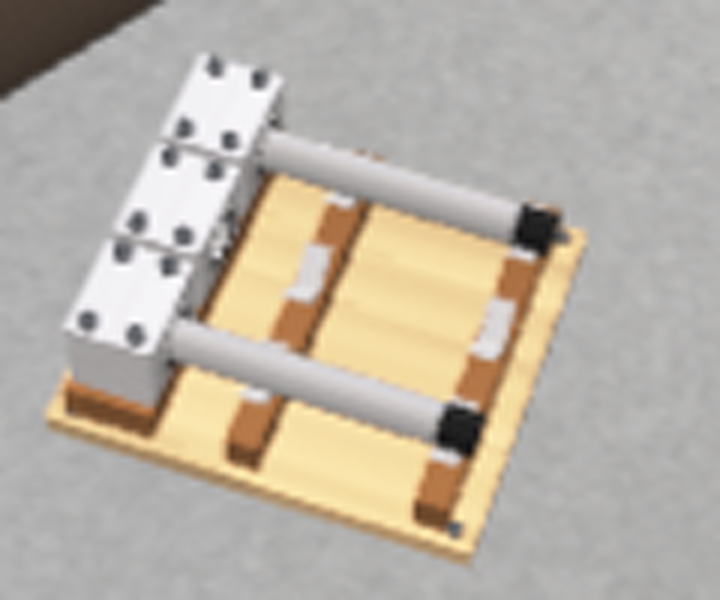

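Both shafts look fully home: the rear faces are aligned about 9 mm inside the board's edge (scene crop (545,228) and (470,428)). Now gripping shaft 3 on the stand.

Call:
{"method": "apply_moves", "body": {
  "commands": [
    {"dx": 1.4,"dy": 2,"dz": -22,"spin": 0,"hand": 0.4},
    {"dx": 0,"dy": 0,"dz": -22,"spin": 0,"hand": 0.4},
    {"dx": 0,"dy": 0,"dz": -22,"spin": 0,"hand": 0.4},
    {"dx": 0,"dy": 0,"dz": -15,"spin": 0,"hand": 0.4},
    {"dx": 0,"dy": 0,"dz": 0,"spin": 0,"hand": 0.6}
  ]
}}

```text
t: 21.9
eef_pos: [0.4716, -0.364, 0.2087]
ee_rot: [1.814, 1.568, 2.769]
force: [-0.3, -0.7, 0.7]
width: 0.047
```

Call:
{"method": "apply_moves", "body": {
  "commands": [
    {"dx": 0,"dy": 0,"dz": 0,"spin": 0,"hand": 0.7},
    {"dx": 0,"dy": 0,"dz": 0,"spin": 0,"hand": 0.8},
    {"dx": 0,"dy": 0,"dz": 0,"spin": 0,"hand": 1},
    {"dx": 0,"dy": 0,"dz": 0,"spin": 0,"hand": 1},
    {"dx": 0,"dy": 0,"dz": 0,"spin": 0,"hand": 1}
  ],
  "grip_force": 40
}}

```text
t: 22.52
eef_pos: [0.4726, -0.3646, 0.2104]
ee_rot: [-1.455, 1.569, -0.499]
force: [0.3, -1.3, 4.2]
width: 0.0189
```

Call:
{"method": "apply_moves", "body": {
  "commands": [
    {"dx": 0,"dy": 0,"dz": 10,"spin": 0,"hand": 1},
    {"dx": 0,"dy": 0,"dz": 20,"spin": 0,"hand": 1},
    {"dx": 0,"dy": 0,"dz": 25,"spin": 0,"hand": 1},
    {"dx": 0,"dy": 0,"dz": 20,"spin": 0,"hand": 1},
    {"dx": 0,"dy": 0,"dz": 0,"spin": 0,"hand": 1}
  ]
}}

```text
t: 23.15
eef_pos: [0.472, -0.3643, 0.2858]
ee_rot: [-1.174, 1.569, -0.219]
force: [-0.3, -0.2, -5.2]
width: 0.0189
```

Call:
{"method": "apply_moves", "body": {
  "commands": [
    {"dx": 6.5,"dy": 26.9,"dz": 0,"spin": 9.05,"hand": 1},
    {"dx": 6.5,"dy": 26.9,"dz": 0,"spin": 9.05,"hand": 1},
    {"dx": 6.5,"dy": 26.9,"dz": 0,"spin": 9.05,"hand": 1},
    {"dx": 6.5,"dy": 26.9,"dz": 0,"spin": 9.05,"hand": 1},
    {"dx": 6.5,"dy": 26.9,"dz": 0,"spin": 9.05,"hand": 1}
  ]
}}

```text
t: 23.78
eef_pos: [0.5038, -0.2288, 0.2831]
ee_rot: [1.107, 1.568, 2.857]
force: [-0.2, 0.2, -4.7]
width: 0.0189
```

Call:
{"method": "apply_moves", "body": {
  "commands": [
    {"dx": 6.5,"dy": 26.9,"dz": 0,"spin": 9.05,"hand": 1},
    {"dx": 6.5,"dy": 26.9,"dz": 0,"spin": 9.05,"hand": 1},
    {"dx": 6.5,"dy": 26.9,"dz": 0,"spin": 9.05,"hand": 1},
    {"dx": 6.5,"dy": 26.9,"dz": 0,"spin": 9.05,"hand": 1},
    {"dx": 6.5,"dy": 26.9,"dz": 0,"spin": 9.05,"hand": 1}
  ]
}}

```text
t: 24.4
eef_pos: [0.5363, -0.0945, 0.2832]
ee_rot: [0.585, 1.568, 3.124]
force: [0.4, 0.8, -3.6]
width: 0.0192
```

Call:
{"method": "apply_moves", "body": {
  "commands": [
    {"dx": 6.5,"dy": 26.9,"dz": 0,"spin": 9.05,"hand": 1},
    {"dx": 6.5,"dy": 26.9,"dz": 0,"spin": 9.05,"hand": 1},
    {"dx": 6.5,"dy": 26.9,"dz": 0,"spin": 9.05,"hand": 1},
    {"dx": 6.5,"dy": 26.9,"dz": 0,"spin": 9.05,"hand": 1},
    {"dx": 6.5,"dy": 26.9,"dz": 0,"spin": 9.05,"hand": 1}
  ]
}}

```text
t: 25.02
eef_pos: [0.5689, 0.0398, 0.2831]
ee_rot: [0.008, 1.568, -2.945]
force: [0.8, 0.2, -3.9]
width: 0.0187
```

Run:
```python
from h import *
s=status.get_state();print(s['t'],s['q'].round(3),s['eef_pos'],s['force'],R.from_euler('xyz',s['ee_rot']).as_matrix().round(4)[:,1])
crop('scene','s7',250,130,410,260,5)
```

```text
25.025 [ 4.130e-01  2.980e-01 -3.800e-01 -1.000e-03 -8.960e-01  1.347e+00] [0.56885513 0.03978109 0.28307553] [ 0.76654093  0.18591717 -3.87856546] [ 0.187  -0.9824  0.    ]
```

View pics/s7.png

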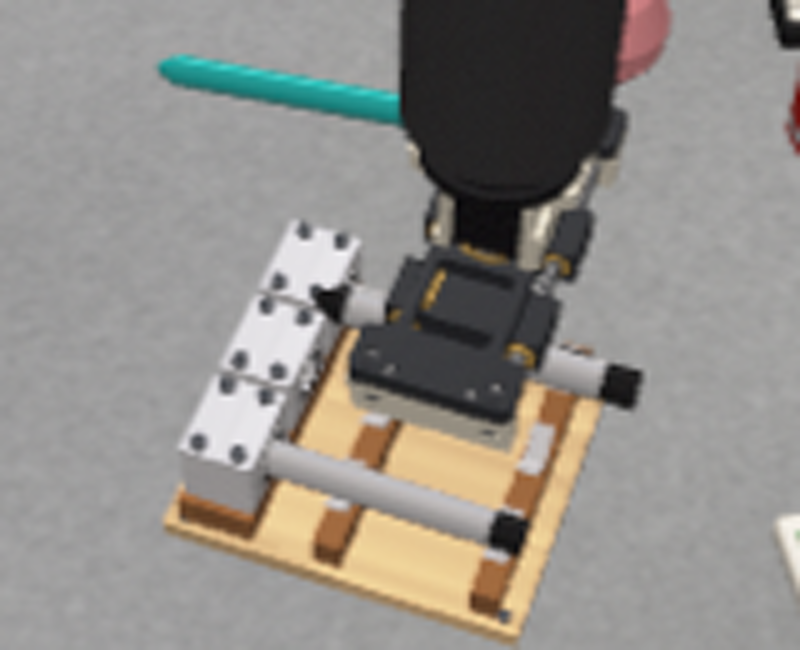

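Run:
```python
from h import *
t=onz('scene',313.0,189.8,.123);r=onz('scene',250+638/5,130+386/5,.123)
e=np.array([-.9823,-.187]);g=np.array([.5689,.0398])
print(t,r,(t[:2]-g)@e,(r[:2]-g)@e)
```

```text
[0.47967849 0.02125707 0.123     ] [0.64558883 0.05714339 0.123     ] 0.09110982064463116 -0.07857465724565295
```

Call:
{"method": "apply_moves", "body": {
  "commands": [
    {"dx": 6.5,"dy": 0.2,"dz": 0,"spin": 0,"hand": 1},
    {"dx": 0,"dy": 0,"dz": -20,"spin": 0,"hand": 1},
    {"dx": 0,"dy": 0,"dz": -20,"spin": 0,"hand": 1},
    {"dx": 0,"dy": 0,"dz": -20,"spin": 0,"hand": 1},
    {"dx": 0,"dy": 0,"dz": 0,"spin": 0,"hand": 1}
  ]
}}

```text
t: 25.7
eef_pos: [0.5751, 0.0382, 0.2225]
ee_rot: [0.147, 1.566, -2.813]
force: [-0.8, 0.7, -3.4]
width: 0.0191
```

Call:
{"method": "apply_moves", "body": {
  "commands": [
    {"dx": 0,"dy": 0,"dz": -4,"spin": 0,"hand": 1},
    {"dx": 0,"dy": 0,"dz": -4,"spin": 0,"hand": 1},
    {"dx": 0,"dy": 0,"dz": 0,"spin": 0,"hand": 1},
    {"dx": 0,"dy": 0,"dz": 0,"spin": 0,"hand": 1},
    {"dx": 0,"dy": 0,"dz": 0,"spin": 0,"hand": 1}
  ]
}}

```text
t: 26.32
eef_pos: [0.5761, 0.0394, 0.217]
ee_rot: [-3.052, 1.57, 0.273]
force: [-0.1, -0.2, -3.4]
width: 0.0191
```

Call:
{"method": "apply_moves", "body": {
  "commands": [
    {"dx": 0,"dy": 0.5,"dz": -4,"spin": 0,"hand": 1},
    {"dx": 0,"dy": 0,"dz": 0,"spin": 0,"hand": 1},
    {"dx": 0,"dy": 0,"dz": 0,"spin": 0,"hand": 0.8},
    {"dx": 0,"dy": 0,"dz": 0,"spin": 0,"hand": 0.7},
    {"dx": 0,"dy": 0,"dz": -2,"spin": 0,"hand": 0.65}
  ]
}}

```text
t: 26.95
eef_pos: [0.5765, 0.0399, 0.2113]
ee_rot: [-3.086, 1.569, 0.239]
force: [-0.7, -0.5, 0.0]
width: 0.0291
```

Call:
{"method": "apply_moves", "body": {
  "commands": [
    {"dx": 0,"dy": 0,"dz": 0,"spin": 0,"hand": 0.65},
    {"dx": 0,"dy": 0,"dz": 0,"spin": 0,"hand": 0.8},
    {"dx": 0,"dy": 0,"dz": 0,"spin": 0,"hand": 1},
    {"dx": 0,"dy": 0,"dz": 0,"spin": 0,"hand": 1},
    {"dx": 0,"dy": 0,"dz": 0,"spin": 0,"hand": 1}
  ],
  "grip_force": 25
}}

```text
t: 27.58
eef_pos: [0.5761, 0.04, 0.2108]
ee_rot: [-2.73, 1.57, 0.595]
force: [-0.4, 1.6, 1.5]
width: 0.0194
```

Run:
```python
from h import *
s=status.get_state();print(s['t'],s['eef_pos'],s['force'],R.from_euler('xyz',s['ee_rot']).as_matrix().round(4)[:,1])
crop('scene','s8',260,150,400,265,5.5)
crop('top','t8',250,130,370,250,5)
```

```text
27.575 [0.57610219 0.03998016 0.21078077] [-0.39295484  1.59340269  1.50052316] [ 1.824e-01 -9.832e-01 -2.000e-04]
```

View pics/s8.png

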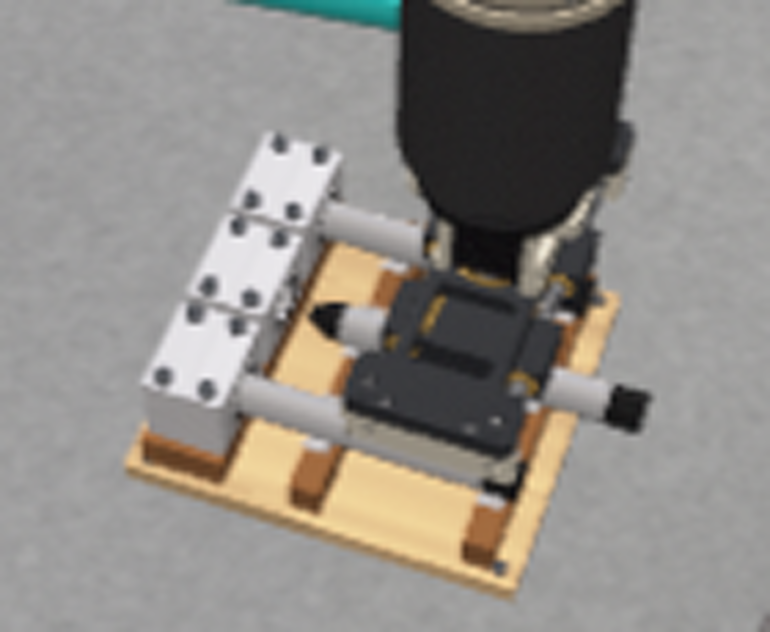

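View pics/t8.png

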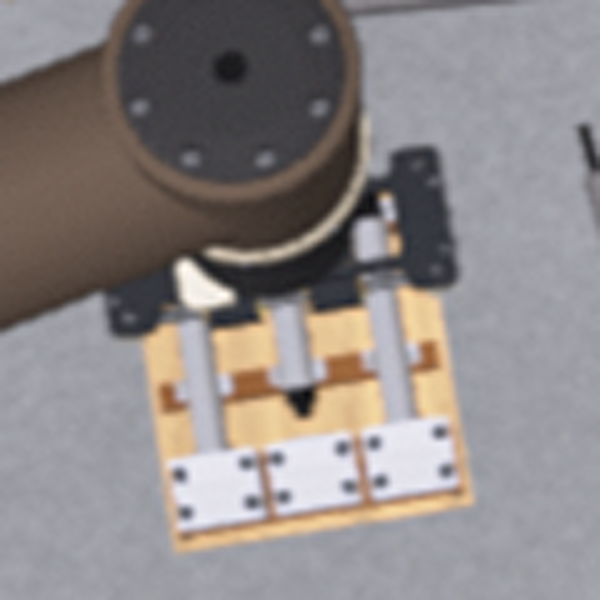

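Shaft 3 lies level in the middle lane with its tapered tip (top crop (303,412)) ahead of block_2. Inserting.

Call:
{"method": "apply_moves", "body": {
  "commands": [
    {"dx": 0,"dy": 0,"dz": 3,"spin": 0,"hand": 1},
    {"dx": -4.9,"dy": -0.94,"dz": 0,"spin": 0,"hand": 1},
    {"dx": -4.9,"dy": -0.94,"dz": 0,"spin": 0,"hand": 1},
    {"dx": -4.9,"dy": -0.94,"dz": 0,"spin": 0,"hand": 1},
    {"dx": 0,"dy": 0,"dz": 0,"spin": 0,"hand": 1}
  ]
}}

```text
t: 28.3
eef_pos: [0.5608, 0.0368, 0.2136]
ee_rot: [0.047, 1.57, -2.912]
force: [-0.1, 0.1, -5.2]
width: 0.0194
```

Call:
{"method": "apply_moves", "body": {
  "commands": [
    {"dx": -3.9,"dy": -0.75,"dz": 0,"spin": 0,"hand": 1},
    {"dx": -3.9,"dy": -0.75,"dz": 0,"spin": 0,"hand": 1},
    {"dx": -3.9,"dy": -0.75,"dz": 0,"spin": 0,"hand": 1},
    {"dx": 0,"dy": 0,"dz": 0,"spin": 0,"hand": 1},
    {"dx": 0,"dy": 0,"dz": 0,"spin": 0,"hand": 1}
  ]
}}

```text
t: 28.92
eef_pos: [0.5498, 0.0348, 0.2137]
ee_rot: [-3.14, 1.571, 0.185]
force: [1.0, -0.5, -4.0]
width: 0.0195
```

Call:
{"method": "apply_moves", "body": {
  "commands": [
    {"dx": -3.9,"dy": -0.75,"dz": 0,"spin": 0,"hand": 1},
    {"dx": -3.9,"dy": -0.75,"dz": 0,"spin": 0,"hand": 1},
    {"dx": 0,"dy": 0,"dz": 0,"spin": 0,"hand": 1},
    {"dx": -2,"dy": -0.38,"dz": 0,"spin": 0,"hand": 1},
    {"dx": 0,"dy": 0,"dz": 0,"spin": 0,"hand": 1}
  ]
}}

```text
t: 29.55
eef_pos: [0.5397, 0.0328, 0.2137]
ee_rot: [0.1, 1.571, -2.858]
force: [-0.1, 0.6, -5.1]
width: 0.0193
```

Call:
{"method": "apply_moves", "body": {
  "commands": [
    {"dx": -2,"dy": -0.38,"dz": 0,"spin": 0,"hand": 1},
    {"dx": 0,"dy": 0,"dz": 0,"spin": 0,"hand": 1},
    {"dx": -2,"dy": -0.38,"dz": 0,"spin": 0,"hand": 1},
    {"dx": 0,"dy": 0,"dz": 0,"spin": 0,"hand": 1},
    {"dx": 0,"dy": 0,"dz": 0,"spin": 0,"hand": 1}
  ]
}}

```text
t: 30.18
eef_pos: [0.5358, 0.0321, 0.2137]
ee_rot: [-2.841, 1.571, 0.484]
force: [0.3, -0.9, -4.7]
width: 0.0193
```

No stop yet, and the fingers are nearing the front rest, so I'll regrip 15 mm further back.

Call:
{"method": "apply_moves", "body": {
  "commands": [
    {"dx": 0,"dy": 0,"dz": -2,"spin": 0,"hand": 0.8},
    {"dx": 0,"dy": 0,"dz": 0,"spin": 0,"hand": 0.65},
    {"dx": 0,"dy": 0,"dz": 0,"spin": 0,"hand": 0.65},
    {"dx": 14.7,"dy": 2.8,"dz": 0,"spin": 0,"hand": 0.65},
    {"dx": 0,"dy": 0,"dz": 0,"spin": 0,"hand": 0.7}
  ]
}}

```text
t: 30.8
eef_pos: [0.552, 0.0353, 0.2118]
ee_rot: [3.1, 1.57, 0.142]
force: [-0.7, 0.5, -0.8]
width: 0.0274
```

Call:
{"method": "apply_moves", "body": {
  "commands": [
    {"dx": 0,"dy": 0,"dz": 0,"spin": 0,"hand": 0.8},
    {"dx": 0,"dy": 0,"dz": 0,"spin": 0,"hand": 1},
    {"dx": 0,"dy": 0,"dz": 0,"spin": 0,"hand": 1},
    {"dx": 0,"dy": 0,"dz": 0.5,"spin": 0,"hand": 1},
    {"dx": 0,"dy": 0,"dz": 0,"spin": 0,"hand": 1}
  ]
}}

```text
t: 31.42
eef_pos: [0.5502, 0.0348, 0.212]
ee_rot: [0.047, 1.57, -2.911]
force: [-0.2, -0.2, -3.0]
width: 0.0191
```

Call:
{"method": "apply_moves", "body": {
  "commands": [
    {"dx": -2,"dy": -0.38,"dz": 0,"spin": 0,"hand": 1},
    {"dx": 0,"dy": 0,"dz": 0,"spin": 0,"hand": 1},
    {"dx": -2,"dy": -0.38,"dz": 0,"spin": 0,"hand": 1},
    {"dx": 0,"dy": 0,"dz": 0,"spin": 0,"hand": 1},
    {"dx": 0,"dy": 0,"dz": 0,"spin": 0,"hand": 1}
  ]
}}

```text
t: 32.05
eef_pos: [0.5476, 0.0345, 0.2128]
ee_rot: [-3.064, 1.568, 0.261]
force: [6.0, 1.1, -2.9]
width: 0.0192
```

Call:
{"method": "apply_moves", "body": {
  "commands": [
    {"dx": -1.5,"dy": -0.3,"dz": 0,"spin": 0,"hand": 1},
    {"dx": 0,"dy": 0,"dz": 0,"spin": 0,"hand": 1},
    {"dx": 0,"dy": 0,"dz": 0,"spin": 0,"hand": 1},
    {"dx": 0,"dy": 0,"dz": 0,"spin": 0,"hand": 1},
    {"dx": 0,"dy": 0,"dz": 0,"spin": 0,"hand": 1}
  ]
}}

```text
t: 32.67
eef_pos: [0.5471, 0.0346, 0.2133]
ee_rot: [-3.055, 1.565, 0.271]
force: [7.4, 1.3, -4.0]
width: 0.0193
```

Call:
{"method": "apply_moves", "body": {
  "commands": [
    {"dx": 2,"dy": 0.4,"dz": -1.5,"spin": 0,"hand": 1},
    {"dx": 0,"dy": 0,"dz": 0,"spin": 0,"hand": 0.6},
    {"dx": 0,"dy": 0,"dz": 0,"spin": 0,"hand": 0.6},
    {"dx": 0,"dy": 0,"dz": 20,"spin": 0,"hand": 0.6},
    {"dx": 0,"dy": 0,"dz": 40,"spin": 0,"hand": 0.6}
  ]
}}

```text
t: 33.3
eef_pos: [0.5459, 0.0338, 0.2696]
ee_rot: [0.164, 1.566, -2.795]
force: [1.6, 0.9, -0.8]
width: 0.0348
```

Call:
{"method": "apply_moves", "body": {
  "commands": [
    {"dx": 0,"dy": 0,"dz": 50,"spin": 0,"hand": 0.6},
    {"dx": -5,"dy": -50,"dz": 20,"spin": 0,"hand": 0.6},
    {"dx": -5,"dy": -60,"dz": 0,"spin": 0,"hand": 0.6},
    {"dx": -5,"dy": -60,"dz": 0,"spin": 0,"hand": 0.6},
    {"dx": -5,"dy": -60,"dz": 0,"spin": 0,"hand": 0.6}
  ]
}}

```text
t: 33.92
eef_pos: [0.5261, -0.1974, 0.3408]
ee_rot: [-0.522, 1.57, 2.804]
force: [1.2, -0.7, 0.1]
width: 0.0346
```

Call:
{"method": "apply_moves", "body": {
  "commands": [
    {"dx": -5,"dy": -60,"dz": 0,"spin": 0,"hand": 0.6},
    {"dx": -5,"dy": -40,"dz": 0,"spin": 0,"hand": 0.6},
    {"dx": 0,"dy": 0,"dz": 0,"spin": 0,"hand": 0.6},
    {"dx": 0,"dy": 0,"dz": 0,"spin": 0,"hand": 0.6},
    {"dx": 0,"dy": 0,"dz": 0,"spin": 0,"hand": 0.6}
  ]
}}

```text
t: 34.55
eef_pos: [0.5171, -0.2949, 0.3407]
ee_rot: [-0.921, 1.571, 2.405]
force: [-0.3, 0.2, -0.5]
width: 0.0348
```

Run:
```python
from h import *
s=status.get_state();print(s['t'],s['eef_pos'])
a=viewer.grab_frame('top');b=viewer.grab_frame('scene')
crop('top','t9',265,145,355,250,5.5,a);crop('scene','s9',275,165,395,265,6,b)
crop('scene','s9f',0,0,640,400,1.2,b)
```

```text
34.55 [ 0.51706722 -0.29488699  0.34067876]
```

View pics/t9.png

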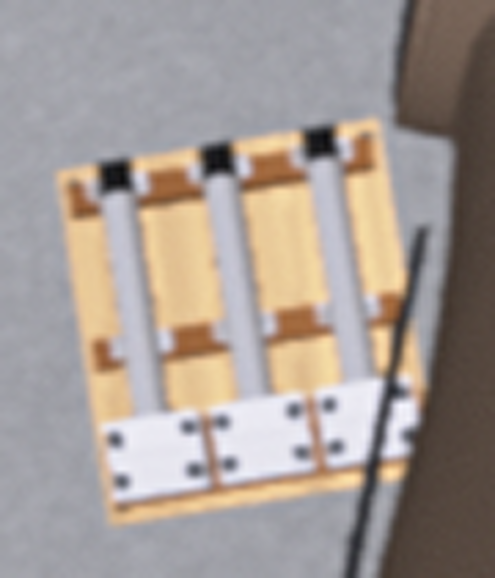

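View pics/s9.png

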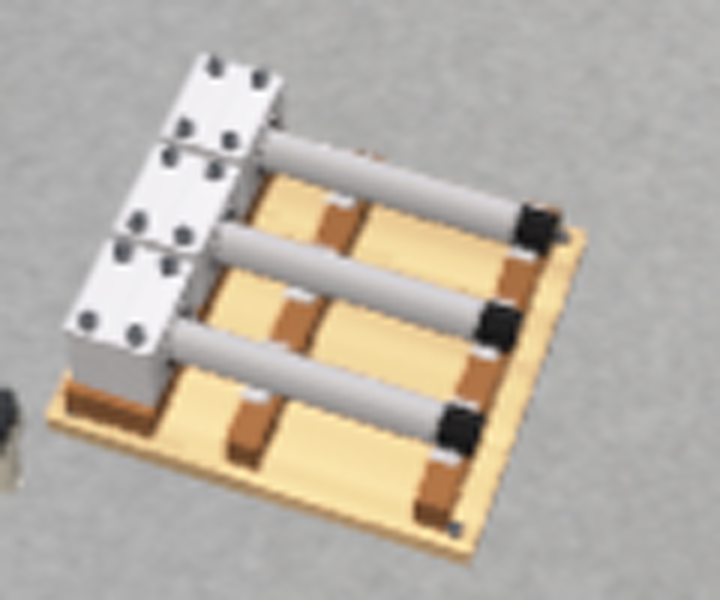

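View pics/s9f.png

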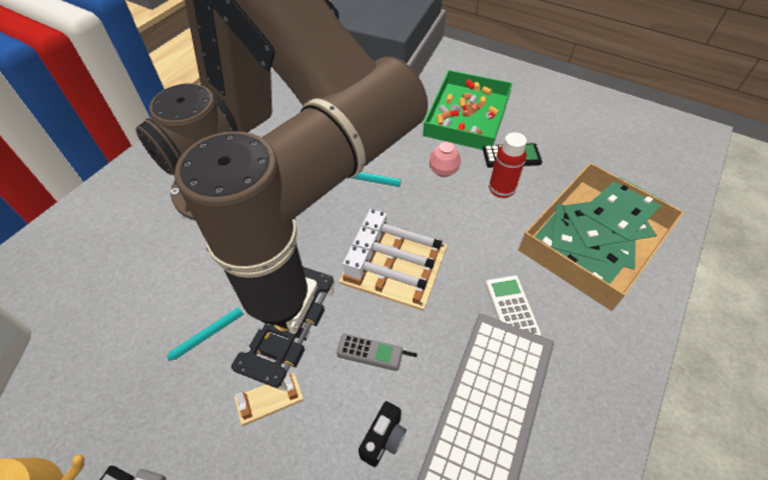

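Run:
```python
from h import *
e=np.array([-.9823,-.187])
for n,o,s,P,O in [('top',(265,145),5.5,[(114,160),(217,143),(319,125)],(.46995,.01901)),('scene',(275,165),6,[(560,228),(521,326),(483,430)],(.47511,.02235))]:
    for u,v in P: print(n,((onz(n,o[0]+u/s,o[1]+v/s,.05)[:2]-np.array(O))@e*1000).round(1))
```

```text
top -143.8
top -143.8
top -144.5
scene -140.4
scene -139.2
scene -139.4
```

Run:
```python
from station import arm
print(arm.job_done())
```

```text
the job is handed in; nothing more can be done
None
```

All three shafts are racked, one to a bearing block, each chamfered end in the bearing, square end out. I handed the job in at about 35 s of the 72 s.

- **Left lane (block_3):** the front end slipped straight into the bore, so I pushed it in until it met the stop.
- **Right lane (block_1):** the front end caught at the mouth at about 11 N. I backed off without forcing it, turned the shaft end for end and pushed it in to the stop.
- **Stand shaft (middle lane, block_2):** I carried it over with its chamfered end facing the bearing. It slipped in, and I regripped once so the fingers stayed clear of the front rest, then pushed it to the stop.

**Last checks:**
- Each shaft came up against a firm stop at 7–9 N.
- In the last pictures the rear ends line up, with only the bare steel visible at the bearings and the square black ends outside.
- The cameras disagree slightly on rear-end depth: about −144 mm from the top view and −140 mm from the scene view, against −141 mm nominal. That is within the few millimetres the two views differ on the rack itself.
- After a failed early match, one shaft sat tilted by about 5 mm when first lowered into the right lane. I let it settle on the rests and regripped before inserting it.
- The flask, camera, vase and phone look unmoved in the last scene picture; I did not measure them.

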